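Uncap the cereal hopper, thread hand unknown

TASK

Open the cereal hopper for refilling: nobody remembers whether its screw cap has a right-hand or a left-hand thread, so grip the cap's bar and try it gently one way and, if it stops dead after a few degrees, the other way, where a part turn frees it; never force it. Then lift the cap off and finish while still holding it in the gripper, level and still, over the hopper's mouth with at least 5 cm of clear air below it. Leave the bowl, the jar and the cup where they stand.

Things in the scene. Friction and masses are not known exactly. Their poses are not given: they have to be found in the camera images.
- hopper: white round hopper 132 mm wide, fixed on a white dotted tray (from -130 to 160 mm along its x, 500 mm along its y, 8 mm thick, lying on the table). Origin on the table surface under the hopper's axis, z up along the axis; the outlet chute points to -x. Its neck is 68 mm wide and its mouth (the neck's rim) lies 158 mm above the origin. Hopper and tray cannot move
- mouth (a point): centre of the hopper's mouth, on the rim of the neck; its axes are the hopper's
- cap: loose grey plastic cap, 0.1-0.2 kg, 94 mm wide: 22 mm deep skirt, 6 mm thick top. Origin: centre of the skirt's lower edge, z up. On its flat top a straight grip bar, 60 mm along the cap's x, 16 mm thick along y, reaches from 28 to 60 mm above the origin. At the start it sits on the neck, origin 22 mm below the mouth, its x within 6 degrees of the hopper's x. Thread: see cap_grip
- cap_grip (a point): centre of the bar's top, 60 mm above the cap's origin, same axes. Thread: hidden part thread, its hand changes from run to run. Wrong way, the cap stops dead 3-15 degrees from its start; right way it turns easily (under 0.3 N m), is free after 45-57 degrees, can go on to about 100. It does not rise as it turns; until free it has 2 mm of vertical play and cannot be pulled off
- bowl: white ceramic bowl, 124 mm wide, 65 mm high, standing on the tray at one side of the hopper; origin at the centre of its underside; bystander
- jar: closed glass jar, 60 mm wide, 85 mm high, standing on the tray at one side of the hopper; origin at the centre of its underside; bystander
- cup: white ceramic cup, 72 mm wide, 75 mm high, standing on the tray beyond the hopper; origin at the centre of its underside; bystander
Things that resemble listed ones, but are neither listed nor needed, are in the scene too. Leave any green or orange look-alike of the cap alone.

How it is judged:
By the outcome, as a careful person would: the job done as asked, in the order asked, and still so for the second after the job is handed in, while the arm keeps its last pose, push and grip.
It also fails if it takes over 48 s, if anything falls off the work surface, if the arm or the gripper's body presses on something with over 40 N, if the wrist force passes 120 N, or if a joint passes its speed limit or range.

ROBOT

A 7-joint arm with a two-finger parallel gripper is mounted at the origin on the work surface. World frame = base frame: x ahead of the robot, y to its left, z up, the work surface at z = 0. Lengths are in m, angles in rad, forces in N, time in s.
With the tool pointing down it reaches from about 0.425 to 1.025 m from the base axis. Payload 3.6 kg.
Tool frame: the origin (TCP) lies at the very end of the fingers, on their centre line; the grasp point (between the pads) lies 19 mm behind it; z points along the fingers, y is the direction in which the jaws open and shut (so a half turn about z gives the same grasp; the last joint's range is limited). The gripper opens to 85 mm and grips with 20 to 120 N. Pads are 22 mm wide; open, the fingers measure 114 mm over their backs; the gripper's body (76 mm by 85 mm) begins 54 mm behind the grasp point. The pads swing forward as they close: fully open they stand 13 mm farther back than shut.
Start: joints at [1.006, 0.591, 0.048, 1.609, -0.033, 0.943, -0.034], TCP at [0.329, -0.646, 0.207] pointing down, gripper open.
Joint ranges: [-2.69, 2.69], [-0.47, 2.24], [-1.27, 1.36], [0.19, 2.51], [-1.53, 4.68], [0.08, 2.07], [-3.09, 3.09]. Speed limits (rad/s): [2.57, 2.57, 3.14, 3.14, 3.14, 3.14, 3.14].

INTERFACE

Orientations are given as [roll, pitch, yaw] about the fixed x, y, z axes, in that order (R = Rz(yaw) Ry(pitch) Rx(roll)).
In Python, from rig import ctrl, grab_frame, camera_model, spot_in gives the robot as it stands.
- The arm moves only by the shell command python3 -m inch 'ROWS' [OPENING] [FORCE]. ROWS is JSON, a list that holds one entry, the list of rows, each a list of 6 numbers: the shift along the tool's x, y, z in cm, then the turn, a rotation vector about the tool's x, y, z in rad. A call has 1 to 10 rows; each row is the pose to reach, as a shift and turn from the pose commanded when the call began, along the tool's axes at that moment; what a row does not reach only later rows make up. A row lasts 1/12 s, in which the tool goes at most 41.7 mm and 7.16 degrees, less where a joint would pass 70% of its speed; a pose out of reach is approached as far as the arm can. A call with a gripper value outside its range is refused whole. OPENING is the opening, from 0 (shut) to 1 (fully open), set as the call begins (- or left out, the last holds). The fingers move at their own pace and stop on an object; FORCE is the grip in N (left out, the last holds). Time passes only in rows, so rows that repeat a pose let the fingers close. It gives the time, the measured TCP pose, the force and the opening at its end, in the units of the state.
- ctrl.get_state(): the state, without advancing time (a new reading comes with each control period).
- grab_frame(name): name is "scene" or "side" or "wrist"; returns (picture, depth): 480x640x3 uint8, red, green, blue; 480x640 float32, m along the optical axis (not along the pixel's ray), 0 where there is no reading.
- camera_model(name): a dict with "K" (3x3 intrinsics, pixels), "k1" (the pictures are not rectified: a ray, as slopes to the right and down, at radius r is drawn at 1 + k1 r^2 times it, then the intrinsics apply), "view" (4x4, takes a point from world to camera coordinates). Camera axes: x right, y up, looking along -z (the intrinsics and any distortion apply to the point x, -y, -z); pixel columns grow to the right and rows downward; lengths in m; the calibration is good to about 2 mm. A picture is of the moment at which its call begins: read the wrist's pose just before it. camera_model takes no time and is no camera call; for the wrist camera it gives the pose at the moment of the call.
- ctrl.finish_job(): hands the job in, once; it reports no verdict.
Trained networks look in the newest picture that a camera, given by its name, has taken for a name from the list of things; names that differ only in an ending like _2 or _b are one class to them, and where a whole thing is asked for, a point or a joint stands for the part that bears it (a point fixed in the world has none). Each returns a list of dicts, best first, with "p" (0 to 1); they miss things now and then, are a little off and sometimes report something else, mostly with a low value. They report only what shows in the picture. A call takes as long as a camera call. They do not tell look-alikes from the thing itself.
- spot_in(camera, query): "uv" ([column, row] in pixels, amid what is visible of it).
The state is a dict: "time_s": time; "qpos": joint angles; "joint_velocities": joint speeds; "effort": joint torques, N m; "ee_pos": TCP position; "ee_rot": TCP orientation; "contact_force": force on the tool from outside, world axes, zero at the start; "moment": the same for the moment, N m; "width": finger opening in m.
Only numpy, scipy, OpenCV 4.12 (cv2) and the standard library are available. Lean on these libraries where they do the work, as an engineer would, in place of code of your own. Each camera call takes 0.05 s, during which the arm holds its last target. There are 200 camera calls.

## Working session

There is one attempt and no reset: what is moved stays moved. The work goes in short steps, Python scripts to look and compute and a shell command to move; the robot and the scene stay as the last step left them, time stands still between calls to the robot, and variables do not carry over. Pictures are saved under pics/ and viewed, about 8 in all and at most 12, crops included, and the job is handed in when it is done.

```bash
mkdir -p pics; cat > h.py <<'E'
import numpy as np, cv2
from rig import ctrl, grab_frame, camera_model, spot_in
def unproj(m,u,v,d):
    K=np.array(m["K"]);V=np.array(m["view"])
    x=(np.asarray(u,float)-K[0,2])/K[0,0];y=(np.asarray(v,float)-K[1,2])/K[1,1]
    a,b=x.copy(),y.copy()
    for _ in range(8):
        s=1+m["k1"]*(a*a+b*b);a,b=x/s,y/s
    P=np.stack([a*d,-b*d,-d*np.ones_like(a)],-1)
    return (P-V[:3,3])@V[:3,:3]
def cloud(m,dep):
    v,u=np.mgrid[:480,:640]
    return unproj(m,u,v,dep)
E
python3 - <<'E'
from h import *
out=[]
for c in ["scene","side"]:
    m=camera_model(c);im,d=grab_frame(c);P=cloud(m,d)
    im=im[:,:,::-1].copy();np.savez('/tmp/%s.npz'%c,im=im,P=P,d=d)
    for q in ["cap","cap_grip","hopper","bowl","jar","cup"]:
        for r in spot_in(c,q)[:3]:
            u,v=map(int,r["uv"]);print(c,q,round(r["p"],2),u,v,P[v,u].round(3))
            
    cv2.imwrite('pics/%s0.png'%c,im)
s=ctrl.get_state();print(s["time_s"],s["ee_pos"],s["ee_rot"])
E
```

```text
scene cap 0.97 171 298 [ 0.39  -0.144  0.028]
scene cap 0.79 213 255 [ 0.36  -0.019  0.029]
scene cap 0.67 430 356 [0.819 0.029 0.044]
scene cap_grip 0.85 289 255 [ 0.586 -0.032  0.165]
scene cap_grip 0.84 430 358 [0.82  0.029 0.039]
scene cap_grip 0.79 166 297 [ 0.381 -0.148  0.028]
scene hopper 0.95 290 350 [ 0.623 -0.081  0.007]
scene bowl 0.68 203 356 [ 0.529 -0.186  0.02 ]
scene cup 0.64 335 344 [ 0.679 -0.03   0.018]
side cap 0.91 313 262 [ 0.57  -0.021  0.167]
side cap 0.91 411 277 [0.802 0.03  0.028]
side cap 0.72 222 362 [ 0.376 -0.15   0.035]
side cap_grip 0.97 312 263 [ 0.568 -0.025  0.168]
side cap_grip 0.77 412 275 [0.806 0.035 0.029]
side cap_grip 0.71 220 360 [ 0.373 -0.151  0.044]
side hopper 0.88 325 324 [ 0.59  -0.081  0.035]
side bowl 0.85 314 372 [ 0.556 -0.179  0.015]
side cup 0.81 372 303 [ 0.701 -0.029  0.024]
side cup 0.69 280 237 [0.512 0.131 0.085]
side cup 0.26 325 325 [ 0.591 -0.079  0.029]
0.7 [ 0.32885214 -0.64614799  0.20706341] [3.14149773e+00 2.55921739e-05 4.70830876e-01]
```

View pics/scene0.png

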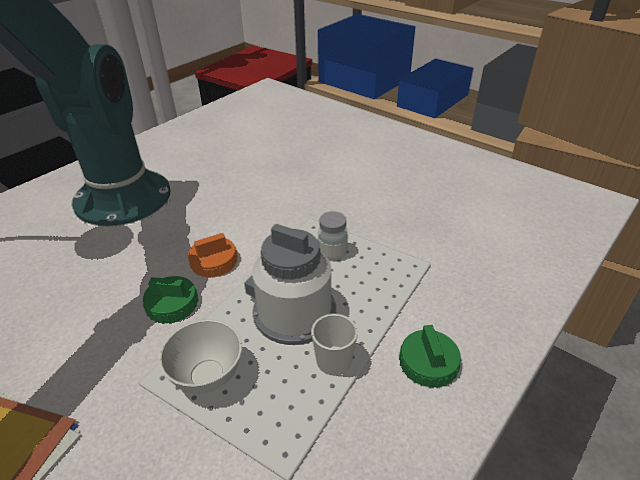

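View pics/side0.png

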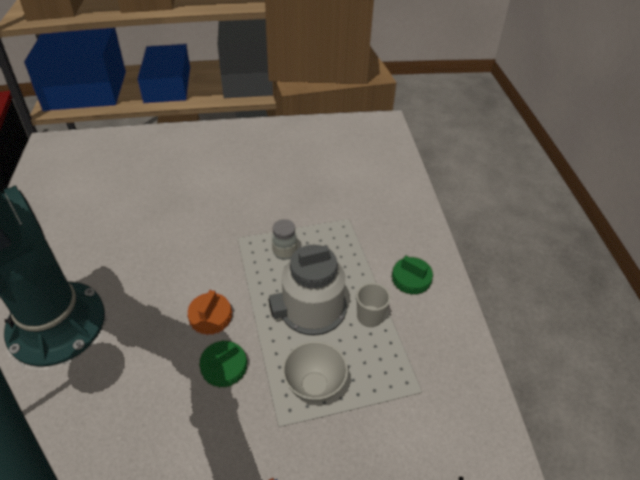

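Both views show the grey cap on the hopper: scene at about (290,250) and side at (314,262). The bar runs roughly along the hopper's x. The bowl, jar, cup and the green and orange look-alikes are clear of it. Next I fit the bar.

```bash
python3 - <<'E'
from h import *
for c in ["scene","side"]:
    z=np.load('/tmp/%s.npz'%c);P=z['P'];d=z['d']
    near=(np.hypot(P[...,0]-.58,P[...,1]+.025)<.08)&(d>0)
    for lo,hi in [(.155,.172),(.190,.203)]:
        Q=P[near&(P[...,2]>lo)&(P[...,2]<hi)]
        r=cv2.minAreaRect((Q[:,:2]*1000).astype(np.float32))
        (cx,cy),rad=cv2.minEnclosingCircle((Q[:,:2]*1000).astype(np.float32))
        print(c,lo,len(Q),np.median(Q,0).round(4),r,(cx,cy,rad))
    print(np.percentile(P[near][:,2],[50,90,99]).round(3))
    # tray orientation
    t=(abs(P[...,2]-.008)<.004)&(P[...,0]>.35)&(P[...,0]<.9)&(abs(P[...,1])<.4)&(d>0)
    n=cv2.connectedComponents(cv2.morphologyEx(t.astype(np.uint8),cv2.MORPH_OPEN,np.ones((3,3))))[1]
    l=np.bincount(n[n>0]).argmax();Q=P[n==l]
    print('tray',len(Q),cv2.minAreaRect((Q[:,:2]*1000).astype(np.float32)))
E
```

```text
scene 0.155 1445 [ 0.5873 -0.0312  0.164 ] ((576.009765625, -18.10637664794922), (95.76858520507812, 90.54275512695312), 61.230003356933594) (573.7874145507812, -16.48541831970215, 48.82247543334961)
scene 0.19 333 [ 0.5767 -0.0169  0.1956] ((574.2461547851562, -15.023224830627441), (59.37066650390625, 18.64312171936035), 11.985240936279297) (574.2962646484375, -15.682518005371094, 30.33108139038086)
[0.115 0.165 0.196]
tray 22707 ((587.1119995117188, -12.77679443359375), (292.86328125, 502.34075927734375), 7.865161895751953)
side 0.155 1019 [ 0.5695 -0.0338  0.1654] ((570.4434814453125, -17.320831298828125), (92.06316375732422, 94.30458068847656), 47.74639129638672) (570.84912109375, -16.996156692504883, 49.006038665771484)
side 0.19 258 [ 0.5699 -0.0192  0.1968] ((570.2244262695312, -16.520788192749023), (60.170162200927734, 18.9620304107666), 11.330610275268555) (570.3563842773438, -16.56656265258789, 30.217485427856445)
[0.116 0.168 0.198]
tray 10214 ((586.5532836914062, -14.56170654296875), (290.7838439941406, 502.2250061035156), 7.893673419952393)
```

```bash
python3 -m inch '[[[0,0,-6,0,0,0],[4,-3.5,-10,0,0,0],[8,-7,-12,0,0,0.05],[11,-10,-12,0,0,0.1],[14,-12.5,-12,0,0,0.1],[17,-15,-12,0,0,0.15],[20,-18,-12,0,0,0.2],[23,-20.5,-12,0,0,0.2],[25.5,-23,-12,0,0,0.27],[28,-25,-12,0,0,0.27]]]' 1 40
```

```text
time_s: 1.53
ee_pos: [0.4566, -0.3154, 0.3274]
ee_rot: [3.141, -0.001, 0.198]
contact_force: [1.0, -1.0, -0.2]
width: 0.0855
```

```bash
python3 -m inch '[[[2,-3,0,0,0,0],[4,-6,0,0,0,0],[6,-9,0,0,0,0],[8,-12,0,0,0,0],[10,-15,0,0,0,0],[12,-18.5,0,0,0,0],[14,-22,1,0,0,0],[16,-25.3,2,0,0,0],[16,-25.3,2.5,0,0,0],[16,-25.3,2.5,0,0,0]]]' && python3 - <<'E'
from h import *
s=ctrl.get_state();m=camera_model("wrist");im,d=grab_frame("wrist");P=cloud(m,d)
print(s["ee_pos"],s["ee_rot"],s["qpos"],s["moment"])
near=(np.hypot(P[...,0]-.572,P[...,1]+.016)<.06)&(d>0)
for lo,hi in [(.155,.172),(.188,.204)]:
    Q=P[near&(P[...,2]>lo)&(P[...,2]<hi)]
    if len(Q): print(len(Q),np.median(Q,0),cv2.minAreaRect((Q[:,:2]*1000).astype(np.float32)))
cv2.imwrite('pics/w1.png',im[:,:,::-1])
E
```

```text
time_s: 2.37
ee_pos: [0.5625, -0.034, 0.3007]
ee_rot: [-3.14, 0.002, 0.207]
contact_force: [-0.1, -1.1, -0.1]
width: 0.0852
[ 0.56245374 -0.03400107  0.30065177] [-3.14014395e+00  2.08483377e-03  2.07332142e-01] [ 0.08340253  0.29076825 -0.13049838  1.87027483  0.04346523  0.9856184
 -1.42924478] [-0.06553327  0.04699707 -0.01551399]
6684 [ 0.57537303 -0.01619587  0.16479308] ((571.964111328125, -16.480918884277344), (95.07177734375, 94.08744812011719), 78.31938171386719)
1411 [ 0.57310867 -0.01577795  0.19671418] ((571.0254516601562, -15.761983871459961), (60.42986297607422, 15.786728858947754), 11.431600570678711)
```

View pics/w1.png

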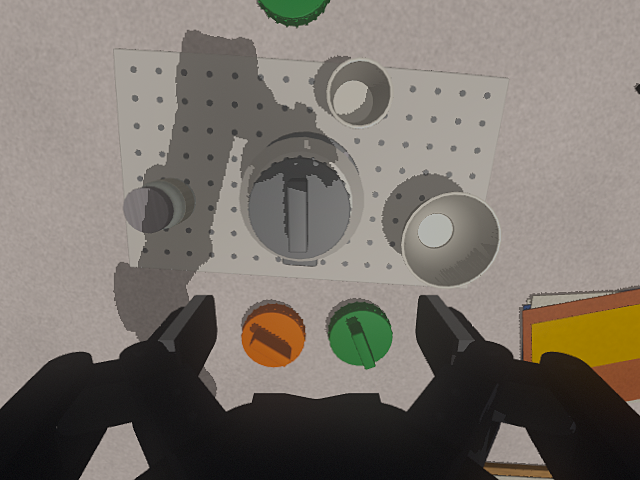

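The wrist view shows the grey cap at (300,207), with its bar from (297,180) to (298,250). The fingers are clear of everything. The bar fit gives (0.5715, -0.016), yaw 0.1995, which agrees with the fixed cameras. I let the arm settle before the final offset.

```bash
python3 -m inch '[[[0,0,0,0,0,0],[0,0,0,0,0,0],[0,0,0,0,0,0],[0,0,0,0,0,0]]]'; python3 - <<'E'
from h import *
s=ctrl.get_state();p=s["ee_pos"];y=s["ee_rot"][2];D=np.array([.5715,-.016,.169])-p
print(p,s["ee_rot"],'tool',D[0]*np.cos(y)+D[1]*np.sin(y),D[0]*np.sin(y)-D[1]*np.cos(y),-D[2],y-.1995)
E
```

```text
time_s: 2.75
ee_pos: [0.5627, -0.0389, 0.3023]
ee_rot: [3.141, -0.001, 0.198]
contact_force: [0.2, -0.4, 0.1]
width: 0.0856
[ 0.56274721 -0.03891295  0.30233961] [ 3.14102102e+00 -6.54573639e-04  1.98306109e-01] tool 0.013095305351977638 -0.020739515248822546 0.13333960730406788 -0.0011938914243607712
```

```bash
python3 -m inch '[[[1.3,-2.1,0,0,0,0],[1.3,-2.1,1,0,0,0],[1.3,-2.1,4,0,0,0],[1.3,-2.1,6.5,0,0,0],[1.3,-2.1,8,0,0,0],[1.3,-2.1,9.5,0,0,0],[1.3,-2.1,11,0,0,0],[1.3,-2.1,12.3,0,0,0],[1.3,-2.1,13.3,0,0,0],[1.3,-2.1,13.3,0,0,0]]]' 0.6 && python3 -m inch '[[[0,0,0,0,0,0],[0,0,0,0,0,0],[0,0,0,0,0,0]]]'
```

```text
time_s: 3.58
ee_pos: [0.5697, -0.0148, 0.1668]
ee_rot: [-3.141, 0.004, 0.2]
contact_force: [-0.8, 0.7, 0.0]
width: 0.0513
time_s: 3.83
ee_pos: [0.5721, -0.0143, 0.1698]
ee_rot: [3.141, -0.002, 0.201]
contact_force: [0.9, 1.3, -0.5]
width: 0.0512
```

```bash
python3 -m inch '[[[0,0.15,0,0,0,0],[0,0.15,0,0,0,0],[0,0.15,0,0,0,0]]]' && python3 -m inch '[[[0,0,0,0,0,0],[0,0,0,0,0,0],[0,0,0,0,0,0],[0,0,0,0,0,0],[0,0,0,0,0,0],[0,0,0,0,0,0],[0,0,0,0,0,0],[0,0,0,0,0,0],[0,0,0,0,0,0]]]' 0 60; python3 -c "
from h import *
s=ctrl.get_state();print(s['ee_pos'],s['moment'],s['contact_force'],s['ee_rot'])"
```

```text
time_s: 4.08
ee_pos: [0.5719, -0.0159, 0.1693]
ee_rot: [3.141, -0.001, 0.201]
contact_force: [0.2, 0.3, -0.0]
width: 0.0515
time_s: 4.83
ee_pos: [0.5717, -0.0157, 0.1691]
ee_rot: [3.142, -0.0, 0.201]
contact_force: [-2.2, -0.5, 4.4]
width: 0.0128
[ 0.57167637 -0.01573384  0.16911396] [-0.0718644   0.30460564 -0.0340861 ] [-2.22485319 -0.45827416  4.42881176] [ 3.14151824e+00 -1.09481710e-04  2.00863739e-01]
```

```bash
Q='from h import *
s=ctrl.get_state();print("M",s["moment"].round(3),"F",s["contact_force"].round(1),"rot",s["ee_rot"].round(4))'; python3 -m inch '[[[0,0,0,0,0,-0.015],[0,0,0,0,0,-0.03],[0,0,0,0,0,-0.03],[0,0,0,0,0,-0.03]]]'; python3 -c "$Q"; python3 -m inch '[[[0,0,0,0,0,-0.015],[0,0,0,0,0,-0.03],[0,0,0,0,0,-0.03],[0,0,0,0,0,-0.03]]]';python3 -c "$Q"
```

```text
time_s: 5.17
ee_pos: [0.5719, -0.0157, 0.1691]
ee_rot: [3.142, -0.001, 0.231]
contact_force: [-1.3, 0.0, 4.3]
width: 0.0132
M [ 0.008  0.23  -0.025] F [-1.3  0.   4.3] rot [ 3.1416e+00 -5.0000e-04  2.3110e-01]
time_s: 5.5
ee_pos: [0.5721, -0.0157, 0.1691]
ee_rot: [3.142, -0.001, 0.261]
contact_force: [-1.6, -0.1, 5.3]
width: 0.0129
M [ 0.007  0.109 -0.066] F [-1.6 -0.1  5.3] rot [ 3.1415e+00 -9.0000e-04  2.6140e-01]
```

```bash
Q='from h import *
s=ctrl.get_state();print("M",s["moment"].round(3),"F",s["contact_force"].round(1),"rot",s["ee_rot"].round(4))'; python3 -m inch '[[[0,0,0,0,0,-0.015],[0,0,0,0,0,-0.03],[0,0,0,0,0,-0.04],[0,0,0,0,0,-0.04]]]'; python3 -c "$Q"; python3 -m inch '[[[0,0,0,0,0,-0.015],[0,0,0,0,0,-0.03],[0,0,0,0,0,-0.04],[0,0,0,0,0,-0.04]]]';python3 -c "$Q"
```

```text
time_s: 5.83
ee_pos: [0.5722, -0.0157, 0.1691]
ee_rot: [3.142, -0.001, 0.302]
contact_force: [-0.7, 0.5, 5.0]
width: 0.0127
M [ 0.003  0.133 -0.013] F [-0.7  0.5  5. ] rot [ 3.1415e+00 -1.1000e-03  3.0170e-01]
time_s: 6.17
ee_pos: [0.5722, -0.0156, 0.1691]
ee_rot: [3.141, -0.001, 0.342]
contact_force: [-1.0, 0.1, 4.7]
width: 0.0127
M [ 0.077  0.072 -0.025] F [-1.   0.1  4.7] rot [ 3.1414e+00 -1.2000e-03  3.4190e-01]
```

```bash
Q='from h import *
s=ctrl.get_state();print("M",s["moment"].round(3),"F",s["contact_force"].round(1),"rot",s["ee_rot"].round(4))'; python3 -m inch '[[[0,0,0,0,0,-0.015],[0,0,0,0,0,-0.03],[0,0,0,0,0,-0.05],[0,0,0,0,0,-0.05]]]'; python3 -c "$Q"; python3 -m inch '[[[0,0,0,0,0,-0.02],[0,0,0,0,0,-0.04],[0,0,0,0,0,-0.06],[0,0,0,0,0,-0.06]]]';python3 -c "$Q"
```

```text
time_s: 6.5
ee_pos: [0.5722, -0.0156, 0.1691]
ee_rot: [3.141, -0.001, 0.392]
contact_force: [0.2, -0.6, 5.6]
width: 0.0127
M [ 0.063  0.017 -0.038] F [ 0.2 -0.6  5.6] rot [ 3.1414e+00 -1.3000e-03  3.9240e-01]
time_s: 6.83
ee_pos: [0.5723, -0.0156, 0.1691]
ee_rot: [3.141, -0.001, 0.452]
contact_force: [0.3, -0.1, 5.0]
width: 0.0129
M [ 0.058  0.031 -0.056] F [ 0.3 -0.1  5. ] rot [ 3.1413e+00 -1.3000e-03  4.5240e-01]
```

```bash
python3 - <<'E'
from h import *
m=camera_model("scene");im,d=grab_frame("scene")
cv2.imwrite('pics/s2.png',cv2.resize(im[150:350,180:440,::-1],None,fx=2.5,fy=2.5))
E
```

```text
(no output)
```

View pics/s2.png

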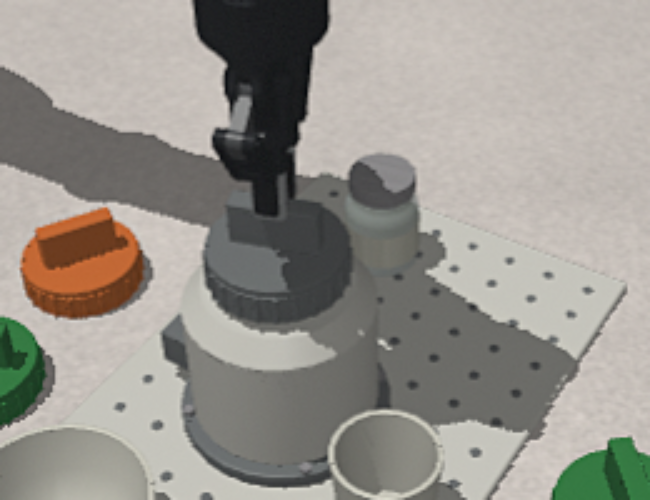

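The crop shows the fingers on the bar at about (275,215). The bar is flatter than before, so the cap has turned with the gripper at almost no torque. I keep turning this way.

```bash
Q='from h import *
s=ctrl.get_state();print("M",s["moment"].round(3),"F",s["contact_force"].round(1),"rot",s["ee_rot"].round(4))'; python3 -m inch '[[[0,0,0,0,0,-0.02],[0,0,0,0,0,-0.04],[0,0,0,0,0,-0.06],[0,0,0,0,0,-0.08],[0,0,0,0,0,-0.08]]]'; python3 -c "$Q"; python3 -m inch '[[[0,0,0,0,0,-0.03],[0,0,0,0,0,-0.06],[0,0,0,0,0,-0.09],[0,0,0,0,0,-0.12],[0,0,0,0,0,-0.15],[0,0,0,0,0,-0.18],[0,0,0,0,0,-0.2],[0,0,0,0,0,-0.2]]]';python3 -c "$Q"
```

```text
time_s: 7.3
ee_pos: [0.5722, -0.0156, 0.1691]
ee_rot: [3.141, -0.001, 0.533]
contact_force: [-0.4, 0.7, 5.0]
width: 0.0133
M [0.071 0.022 0.026] F [-0.4  0.7  5. ] rot [ 3.1413e+00 -1.2000e-03  5.3270e-01]
time_s: 7.97
ee_pos: [0.5722, -0.0156, 0.1691]
ee_rot: [3.141, -0.001, 0.733]
contact_force: [-0.7, -0.2, 5.5]
width: 0.0125
M [ 0.047  0.07  -0.035] F [-0.7 -0.2  5.5] rot [ 3.1412e+00 -1.1000e-03  7.3270e-01]
```

```bash
Q='from h import *
s=ctrl.get_state();print("M",s["moment"].round(3),"F",s["contact_force"].round(1),"rot",s["ee_rot"].round(4))'; python3 -m inch '[[[0,0,0,0,0,-0.03],[0,0,0,0,0,-0.06],[0,0,0,0,0,-0.1],[0,0,0,0,0,-0.14],[0,0,0,0,0,-0.18],[0,0,0,0,0,-0.22],[0,0,0,0,0,-0.26],[0,0,0,0,0,-0.29],[0,0,0,0,0,-0.29]]]'; python3 -c "$Q"; python3 -m inch '[[[0,0,0,0,0,-0.03],[0,0,0,0,0,-0.06],[0,0,0,0,0,-0.1],[0,0,0,0,0,-0.14],[0,0,0,0,0,-0.18],[0,0,0,0,0,-0.22],[0,0,0,0,0,-0.26],[0,0,0,0,0,-0.29],[0,0,0,0,0,-0.29]]]';python3 -c "$Q"
```

```text
time_s: 8.72
ee_pos: [0.5722, -0.0155, 0.1691]
ee_rot: [3.141, -0.001, 1.023]
contact_force: [-0.6, 1.0, 4.7]
width: 0.0129
M [-0.002  0.059 -0.034] F [-0.6  1.   4.7] rot [ 3.1409e+00 -1.0000e-03  1.0234e+00]
time_s: 9.47
ee_pos: [0.5722, -0.0155, 0.1691]
ee_rot: [3.141, -0.001, 1.313]
contact_force: [-0.4, 0.5, 4.6]
width: 0.0129
M [0.084 0.128 0.002] F [-0.4  0.5  4.6] rot [ 3.1407e+00 -8.0000e-04  1.3134e+00]
```

Turned 64° with no resistance. I lift 6 mm slowly and watch the force.

```bash
python3 -m inch '[[[0,0,-0.1,0,0,0],[0,0,-0.2,0,0,0],[0,0,-0.3,0,0,0],[0,0,-0.3,0,0,0]]]';python3 -m inch '[[[0,0,-0.1,0,0,0],[0,0,-0.2,0,0,0],[0,0,-0.3,0,0,0],[0,0,-0.3,0,0,0]]]'
```

```text
time_s: 9.8
ee_pos: [0.571, -0.0159, 0.1713]
ee_rot: [-3.14, 0.0, 1.311]
contact_force: [-0.6, 0.7, -1.7]
width: 0.0128
time_s: 10.13
ee_pos: [0.5718, -0.0157, 0.1751]
ee_rot: [3.141, -0.0, 1.311]
contact_force: [0.4, 0.3, -2.3]
width: 0.0128
```

It is free, carrying only the cap's weight. I lift it clear.

```bash
python3 -m inch '[[[0,0,-0.5,0,0,0],[0,0,-1.2,0,0,0],[0,0,-2,0,0,0],[0,0,-3,0,0,0],[0,0,-4,0,0,0],[0,0,-5,0,0,0],[0,0,-6,0,0,0],[0,0,-7,0,0,0],[0,0,-8,0,0,0],[0,0,-9,0,0,0]]]';python3 -m inch '[[[0,0,-1,0,0,0],[0,0,-1.8,0,0,0],[0,0,-2,0,0,0],[0,0,-2,0,0,0],[0,0,-2,0,0,0],[0,0,-2,0,0,0],[0,0,-2,0,0,0],[0,0,-2,0,0,0]]]'; python3 - <<'E'
from h import *
for c in ["scene","side"]:
    m=camera_model(c);im,d=grab_frame(c);P=cloud(m,d)
    near=(np.hypot(P[...,0]-.572,P[...,1]+.016)<.06)&(d>0)&(P[...,2]>.2)
    g=near&(np.hypot(P[...,0]-.572,P[...,1]+.016)<.052)&(P[...,2]<.285)
    Q=P[g];print(c,len(Q),np.percentile(Q[:,2],[1,5,50,95]).round(3))
    t=P[near&(P[...,2]>.262)&(P[...,2]<.285)];r=np.c_[t[:,:2],np.ones(len(t))]
    if len(t)>20: print('top',np.median(t,0).round(4),np.linalg.lstsq(r,t[:,2],rcond=None)[0].round(3),cv2.minEnclosingCircle((t[:,:2]*1000).astype(np.float32)))
    cv2.imwrite(f'pics/{c}3.png',cv2.resize(im[130:380,150:470,::-1],None,fx=2,fy=2))
s=ctrl.get_state();print(s["ee_pos"],s["ee_rot"],s["contact_force"],s["moment"],s["qpos"])
E
```

```text
time_s: 10.97
ee_pos: [0.5716, -0.0158, 0.266]
ee_rot: [3.141, 0.0, 1.311]
contact_force: [-0.0, 1.0, -1.4]
width: 0.013
time_s: 11.63
ee_pos: [0.5713, -0.0158, 0.2843]
ee_rot: [-3.14, 0.0, 1.311]
contact_force: [-0.7, 0.5, -1.0]
width: 0.0128
scene 2204 [0.252 0.255 0.278 0.281]
top [ 0.5921 -0.0348  0.2788] [-0.095  0.098  0.335] ((574.1408081054688, -17.149599075317383), 48.78521728515625)
side 1558 [0.254 0.257 0.28  0.282]
top [ 0.5695 -0.0352  0.28  ] [0.014 0.09  0.273] ((570.0401000976562, -19.60559844970703), 48.507816314697266)
[ 0.57141697 -0.01576245  0.28447596] [-3.14081440e+00  1.74463310e-04  1.31090692e+00] [ 0.38675891  0.53273112 -1.79310835] [ 9.01073912e-05  4.59559710e-02 -5.29819702e-03] [ 0.31085097  0.34574607 -0.47246293  1.86293668  0.1869686   0.97724221
 -0.50276815]
```

View pics/scene3.png

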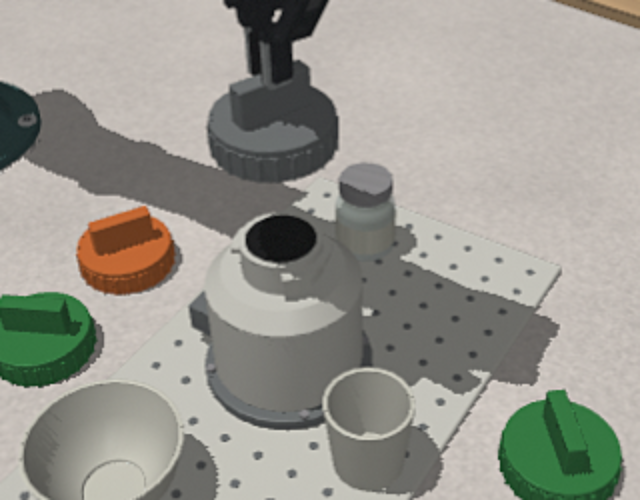

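View pics/side3.png

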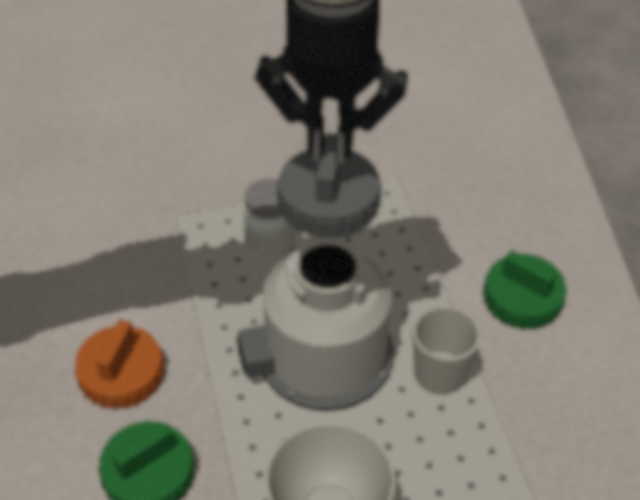

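Both views show the cap held level above the open mouth: scene at (272,140) over (280,238), side at (328,192) over (328,265). The bowl, jar and cup stand where they were. I let it settle and hand in.

```bash
python3 -m inch '[[[0,0,0,0,0,0],[0,0,0,0,0,0],[0,0,0,0,0,0],[0,0,0,0,0,0],[0,0,0,0,0,0],[0,0,0,0,0,0]]]'; python3 -c "
from h import *
print(np.abs(ctrl.get_state()['joint_velocities']).max());print(ctrl.finish_job())"
```

```text
time_s: 12.23
ee_pos: [0.5716, -0.0157, 0.2849]
ee_rot: [3.142, 0.0, 1.311]
contact_force: [-0.7, -0.9, -2.7]
width: 0.0128
0.00164443927617508
the job is handed in; nothing more can be done
None
```

The cap is off the hopper and I handed the job in at 12.2 s with the gripper still holding it over the mouth.

- **Thread:** I gripped the bar at 60 N and turned counter-clockwise seen from above, in small steps. It turned easily with almost no torque (under 0.1 N m). It never stopped, so it was a right-hand thread and I did not need to try the other way. After about 64° it lifted with only its own weight on the wrist (about 2 N).
- **Final position:** The cap is centred over the mouth to within a few mm. Its lower edge is at about 0.252 m and the mouth is at 0.158 m, which leaves about 9 cm of clear air. The tool was vertical and the joints still (under 0.002 rad/s).
- **Bystanders:** In the last pictures the bowl, jar and cup stand where they were. I did not measure their positions again.

Two readings disagreed:
- The gripper opening read 12.8 mm on the 16 mm bar. It stayed at about that value throughout and the pictures showed the bar held.
- My rough plane fit of the cap's top gave a slope of up to about 0.1. It included skirt points and the fits from the two cameras did not match, so I judged the cap level from the pictures, the tool's orientation and the top's height (0.279–0.280 m, 0.279 m expected).

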